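# Left-hand nut off the sample mill

## Task

Take the retaining nut off the small disc mill so that its grinding disc can be cleaned: the nut has a left-hand thread, so it comes loose turning the opposite way from usual. Unscrew it without forcing the thread (no wrenching, and no pulling before it is free), then set it down gently, standing upright on its skirt with the bar on top, in the empty compartment of the parts tray. Leave everything else where it is.

Things in the scene. Friction and masses are not known exactly. Their poses are not given: they have to be found in the camera images.
- mill: Low grey disc mill, a block 160 x 160 mm, its top 50 mm above the table, fixed down, with a sprung steel grinding disc on top and an upright threaded spindle in the middle, on which the nut sits. Origin: centre of its underside on the table, on the spindle's axis; z up.
- disc_top (a point): Centre of the upper face of the round steel grinding disc, 120 mm across, 10 mm thick. The disc is sprung: it pushes up against the nut, with about 10 N at first, and follows it up until its top is 70 mm above the table (62 to 63 mm at the start), no further.
- shaft: The mill's fixed upright shaft, with the steel thread on it, 27 mm across, its end 86 mm above the table; hidden in the nut at the start. Origin: on the spindle's axis, 50 mm above the table; its axes are the mill's and tell nothing of where the thread begins or ends.
- nut: Black plastic cap nut screwed on the mill's spindle, 0.10 to 0.16 kg: a round skirt 42 mm across and 35 mm high, open below, and on it an upright grip bar 42 mm long (nut's x), 14 mm wide (nut's y), 26 mm high; whole nut 61 mm high. Origin: centre of the skirt's lower rim; z up along the axis. It is loose once off the spindle.
- nut_thread (a point): Inside the nut, 7 mm above its rim. LEFT-HAND thread: CLOCKWISE from above loosens; the other way runs to a hard stop. It first turns 0 to 1.3 rad (unknown) without rising, then rises 4.8 mm per rad for 1.8 rad, then is free and lifts straight off. Play 1 mm up and down and sideways. Over 26 N between nut and shaft (spring: 10 N of it at first) spoils the thread.
- nut_grip (a point): Middle of the nut's grip bar, on the nut's axis, 50 mm above its lower rim and 11 mm below the top of the bar: where to pinch it, across the bar's 14 mm.
- tray: Steel parts tray, 120 mm (its x) by 200 mm (its y), 28 mm high, walls 4 mm, fixed down, divided in the middle across its y into two compartments, each 112 x 94 mm inside. Origin: centre of its underside. The compartment on its +y side holds the spacer; that on its -y side is empty.
- tray_free (a point): Centre of the floor of the tray's empty compartment (floor 4 mm above the table).
- spacer: Dark steel ring, 48 mm across, 14 mm high, lying in the tray's other compartment; leave alone. Origin: centre of its underside.
- jar_mid: Small sample jar with a red lid, 40 mm across, 62 mm high, standing between mill and tray; leave alone. Origin: centre of its underside.
- jar_far: Sample jar with a red lid, 70 mm across, 85 mm high, beyond the mill and tray; leave alone. Origin: centre of its underside.
- jar_near: Sample jar with a red lid, 51 mm across, 75 mm high, between mill and tray, nearer the robot; leave alone. Origin: centre of its underside.
- tub: Jar with a white lid, 95 mm across, 100 mm high; leave alone. Origin: centre of its underside.
- tape: Roll of tape lying flat, a ring 96 mm across, 24 mm high; leave alone. Origin: centre of its underside.
- scraper: Flat scraper lying on the table at the right; leave alone.
- brush: Brush lying on the table at the left; leave alone.
Not all that is in view belongs to the job. Several things have the shape of the nut; the one meant has the colours described above.

How it is judged:
By the outcome, as a careful person would: the job done as asked, in the order asked, and still so for the second after the job is handed in, with the robot touching nothing.
It also fails if it takes over 72 s, if anything falls off the work surface, if the arm or the gripper's body presses on something with over 40 N, if the wrist force passes 120 N, or if a joint passes its speed limit or range.

## Robot

A 6-joint arm with a two-finger parallel gripper is mounted at the origin on the work surface. World frame = base frame: x ahead of the robot, y to its left, z up, the work surface at z = 0. Lengths are in mm, angles in degrees, forces in N, time in s.
With the tool pointing down it reaches from about 300 to 850 mm from the base axis. Payload 4.2 kg.
Tool frame: the origin (TCP) lies at the very end of the fingers, on their centre line; the grasp point (between the pads) lies 19 mm behind it (env.grip_depth is the distance from the TCP to the grasp point, in mm); y points along the fingers, z is the direction in which the jaws open and shut, and the axes are right-handed (so a half turn about y gives the same grasp; the last joint's range is limited). The gripper opens to 91 mm and grips with 3 to 60 N. Pads are 32 mm wide; open, the fingers measure 118 mm over their backs; the gripper's body (76 mm by 178 mm) begins 60 mm behind the grasp point.
Start: joints at [-76.547, 18.312, 89.639, -0, 72.044, -1.146], TCP at [144.933, -556.453, 193.576] pointing down, gripper open.
Joint ranges: [-177.97, 177.97], [-48.28, 115.42], [12.27, 149.76], [-77.06, 257.06], [2.81, 150.46], [-146.56, 146.56]. Speed limits (degrees/s): [147.25, 147.25, 180, 180, 180, 180].

## Interface

Orientations are given as [roll, pitch, yaw] about the fixed x, y, z axes, in that order (R = Rz(yaw) Ry(pitch) Rx(roll)).
In Python, from workcell import state, imaging, job, env gives the robot as it stands.
- The arm moves only by the shell command python3 -m pendant 'ROWS' [FORCE]. ROWS is JSON, a list of rows, each an object with "delta_pos": the shift along the tool's x, y, z in cm, a list of three; "twist": the turn, a rotation vector about the tool's x, y, z in degrees, a list of three; "grip": the opening in per cent of the stroke, from 0 (shut) to 100 (fully open). In form: [{"delta_pos": [tx, ty, tz], "twist": [wx, wy, wz], "grip": grip}, ...]. A call has exactly 5 rows; each row is the pose to reach, as a shift and turn from the pose commanded when the call began, along the tool's axes at that moment; what a row does not reach only later rows make up. A row lasts 1/10 s, in which the tool goes at most 50 mm and 8.59 degrees, less where a joint would pass 70% of its speed; a pose out of reach is approached as far as the arm can. A call with a gripper value outside its range is refused whole. The fingers move at their own pace and stop on an object; FORCE is the grip in N (left out, the last holds). Time passes only in rows, so rows that repeat a pose let the fingers close, or fill a call up. It gives the time, the measured TCP pose, the force and the opening at its end, in the units of the state.
- state(): the state, without advancing time (a new reading comes with each control period).
- imaging.grab_frame(name): name is "side" or "top"; returns (picture, depth): 384x512x3 uint8, red, green, blue; 384x512 float32, mm along the optical axis (not along the pixel's ray), 0 where there is no reading.
- imaging.camera_info(name): a dict with "fx", "fy", "cx", "cy" (pixels), "R" (3x3) and "t" (3): a world point X has camera coordinates R X + t. Camera axes: x right, y down, z forward; pixel columns grow to the right and rows downward; lengths in mm; the calibration is good to about 2 mm. A picture is of the moment at which its call begins. camera_info takes no time and is no camera call.
- job.job_done(): hands the job in, once; it reports no verdict.
The state is a dict: "time_s": time; "qpos": joint angles; "qvel": joint speeds; "effort": joint torques, N m; "ee_pos": TCP position; "ee_rot": TCP orientation; "force": force on the tool from outside, world axes, zero at the start; "torque": the same for the moment, N m; "gripper_width": finger opening in mm.
Only numpy, scipy, OpenCV 4.12 (cv2) and the standard library are available. Lean on these libraries where they do the work, as an engineer would, in place of code of your own. Each camera call takes 0.05 s, during which the arm holds its last target.

## Working session

There is one attempt and no reset: what is moved stays moved. The work goes in short steps, Python scripts to look and compute and a shell command to move; the robot and the scene stay as the last step left them, time stands still between calls to the robot, and variables do not carry over. Pictures are saved under pics/ and viewed, and the job is handed in when it is done.

```bash
mkdir -p pics; ls; python3 - <<'E'
from workcell import state, imaging, job, env
import cv2,numpy as np
print(state()); print(env.grip_depth)
for n in("side","top"):
    p,d=imaging.grab_frame(n); np.savez(f"pics/{n}0.npz",p=p,d=d)
    cv2.imwrite(f"pics/{n}0.png",p[:,:,::-1]); i=imaging.camera_info(n); print(n,i)
E
```

```text
pics
{'time_s': 0.0, 'qpos': array([-7.65471023e+01,  1.83509364e+01,  8.97083011e+01, -2.42101364e-03,
        7.20433724e+01, -1.14765471e+00]), 'qvel': array([0.12714   , 0.05968   , 0.07116661, 0.0089605 , 0.04094165,
       0.05022822]), 'effort': array([ 8.94333189e-04, -4.12457550e+01, -2.31969345e+01,  7.27400417e-02,
        4.59403172e-02, -1.69880482e-04]), 'ee_pos': array([ 144.78551135, -555.89684598,  192.71454152]), 'ee_rot': array([-9.01026355e+01, -2.46109387e-04, -1.65398699e+02]), 'force': array([-0.53829655,  0.32730266, -0.53171529]), 'torque': array([ 0.0303706 , -0.03268192,  0.0198978 ]), 'gripper_width': 91.46255245743275}
18.8
side {'fx': 409.77106443323385, 'fy': 409.77106443323385, 'cx': 263.16481985084977, 'cy': 183.25630620320854, 'R': array([[-0.99751748, -0.06976231, -0.00959679],
       [-0.03611007,  0.62374048, -0.78079695],
       [ 0.0604561 , -0.77851207, -0.62471115]]), 't': array([ 558.68041898,  102.82060231, 1108.74162392])}
top {'fx': 390.60410741125804, 'fy': 390.60410741125804, 'cx': 253.88387764749265, 'cy': 190.64755175436946, 'R': array([[-1.19655618e-01, -9.92815388e-01,  3.72488077e-04],
       [-9.70282880e-01,  1.16860470e-01, -2.11883845e-01],
       [ 2.10318013e-01, -2.57145112e-02, -9.77294785e-01]]), 't': array([  39.11059145,  573.10018628, 1355.50276212])}
```

View pics/side0.png

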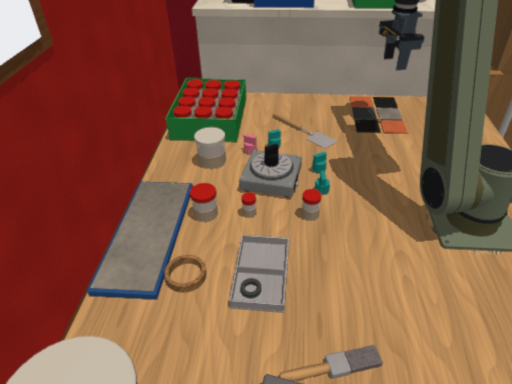

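View pics/top0.png

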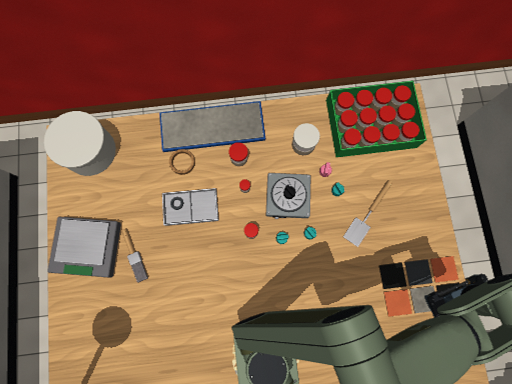

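The side view shows five nut-shaped things: pink (250,143), teal (275,137), (320,160) and (322,185), and black (271,155). The black one is on the mill's spindle at top-view (289,192), so it fits the description. The tray's empty half is at top (204,206), and the spacer is in the other half at (177,204). I'll confirm with an enlarged crop.

```bash
python3 - <<'E'
import cv2,numpy as np
a=np.load("pics/side0.npz")['p'][115:205,225:345,::-1]
b=np.load("pics/top0.npz")['p'][165:225,245:335,::-1]
c=np.load("pics/top0.npz")['p'][180:232,155:225,::-1]
f=lambda x,w,h:cv2.resize(x,(w,h),interpolation=cv2.INTER_CUBIC)
cv2.imwrite("pics/crop1.png",np.vstack([f(a,400,300),f(b,400,267)]))
cv2.imwrite("pics/crop2.png",f(c,560,416))
E
```

```text
(no output)
```

View pics/crop1.png

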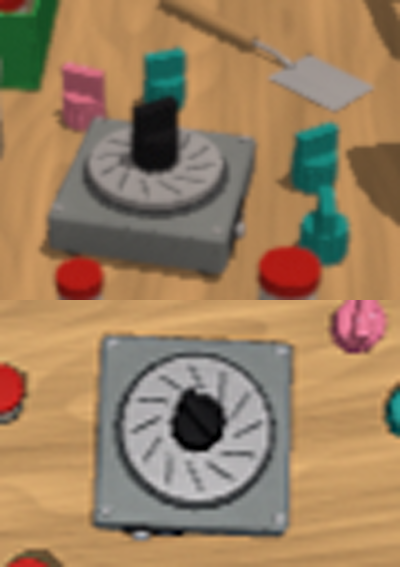

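View pics/crop2.png

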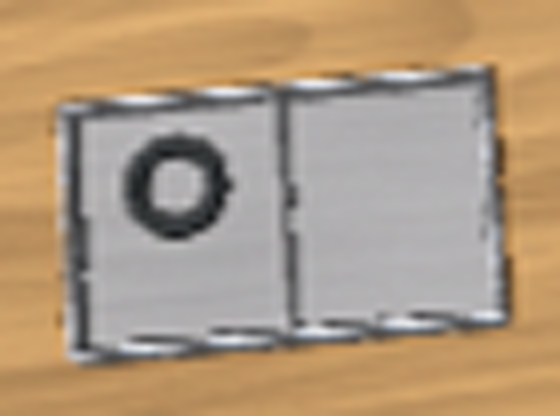

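The crop confirms that the black nut sits on the spindle in the middle of the disc. The empty compartment is the right half, crop px (395,200). Next I'll measure.

```bash
cat > h.py <<'E'
import numpy as np, cv2
from workcell import state, imaging
def cloud(n,p,d):
    i=imaging.camera_info(n); v,u=np.indices(d.shape)
    c=np.stack([(u-i['cx'])/i['fx']*d,(v-i['cy'])/i['fy']*d,d],-1)
    return (c-i['t'])@i['R']
def ray(n,u,v,z):
    i=imaging.camera_info(n); R=i['R'];o=-R.T@i['t'];r=R.T@np.array([(u-i['cx'])/i['fx'],(v-i['cy'])/i['fy'],1])
    return o+r*(z-o[2])/r[2]
E
python3 - <<'E'
from h import *
for n in("side","top"):
    z=np.load(f"pics/{n}0.npz");p,d=z['p'].astype(int),z['d'];X=cloud(n,p,d)
    # disc / mill by depth
    u0,v0=(271,165) if n=="side" else (289,192)
    win=np.zeros(d.shape,bool);win[v0-35:v0+35,u0-40:u0+40]=1
    win&=d>0
    dark=(p.max(2)<45)&win&(X[...,2]>70)
    Y=X[dark];print(n,"dark",len(Y),Y.mean(0).round(1),Y.min(0).round(1),Y.max(0).round(1))
    t=dark&(X[...,2]>105)
    Y=X[t][:,:]; 
    for thr in (105,112,117):
        Y=X[win&(X[...,2]>thr)&(X[...,2]<140)]
        if len(Y)>4:
            c=Y.mean(0);w,V=np.linalg.eigh(np.cov(Y[:,:2].T));r=cv2.minAreaRect(Y[:,:2].astype(np.float32))
            print(thr,len(Y),c.round(1),np.sqrt(w).round(1),np.degrees(np.arctan2(V[1,1],V[0,1])).round(1),r)
    Y=X[win&(X[...,2]>44)&(X[...,2]<56)]
    print("milltop",cv2.minAreaRect(Y[:,:2].astype(np.float32)),np.median(Y[:,2]))
    Y=X[win&(X[...,2]>58)&(X[...,2]<67)]
    print("disc",len(Y),cv2.minEnclosingCircle(Y[:,:2].astype(np.float32)),np.median(Y[:,2]))
    u0,v0=(261,272) if n=="side" else (191,206)
    win=np.zeros(d.shape,bool);win[v0-40:v0+40,u0-40:u0+40]=1;win&=d>0
    tm=win&(p.max(2)-p.min(2)<25)
    k,l,s,cc=cv2.connectedComponentsWithStats(tm.astype(np.uint8));j=1+s[1:,4].argmax()
    Y=X[(l==j)&(X[...,2]>-4)];print("tray",cv2.minAreaRect(Y[:,:2].astype(np.float32)),np.percentile(Y[:,2],[2,50,98]))
    for nm,lo in(("spacer",10),):
        m=win&(p.max(2)<70);Y=X[m];print(nm,len(Y),Y.mean(0).round(1))
    # red lids
    h=(p[...,0]>130)&(p[...,1]<50)&(p[...,2]<60)&(d>0)
    k,l,s,cc=cv2.connectedComponentsWithStats(h.astype(np.uint8))
    for j in range(1,k):
        if 20<s[j,4]<3000: print("red",cc[j].round(0),X[l==j].mean(0).round(0))
E
```

```text
side dark 244 [ 545.6 -142.2   99.4] [ 528.5 -167.3   70. ] [ 564.1 -129.3  126. ]
105 104 [ 545.5 -148.2  116.3] [ 4.  12.6] -147.7 ((545.7412109375, -150.63433837890625), (42.18046569824219, 16.004037857055664), 30.154592514038086)
112 73 [ 545.3 -149.1  119.6] [ 4.3 12.8] -146.8 ((545.7412109375, -150.63433837890625), (42.18046569824219, 16.004037857055664), 30.154592514038086)
117 58 [ 545.2 -150.   121. ] [ 4.5 12.9] -147.3 ((545.7412109375, -150.63433837890625), (42.18046569824219, 16.004037857055664), 30.154592514038086)
milltop ((555.5775756835938, -196.67640686035156), (198.32473754882812, 383.9018859863281), 13.013108253479004) 47.93664977088661
disc 696 ((537.7371826171875, -157.61793518066406), 189.07675170898438) 60.93726827633827
tray ((552.89892578125, 213.89089965820312), (202.7670440673828, 123.41149139404297), 88.2945556640625) [-0.46453856  3.38364159 26.64547494]
spacer 199 [570.3 266.3  14.3]
red [188.  97.] [ 870. -507.   91.]
red [208.  98.] [ 797. -507.   91.]
red [230.  88.] [ 725. -587.   91.]
red [225. 106.] [ 725. -446.   91.]
red [202. 191.] [720.  14.  8
[... 831 characters left out ...]
(552.0770263671875, 212.30154418945312), (199.82095336914062, 120.57673645019531), 88.32728576660156) [-2.3679184   5.14394239 29.78945522]
spacer 93 [579.9 264.9  12.5]
red [402.  93.] [ 873. -626.   94.]
red [383.  95.] [ 873. -554.   94.]
red [364.  97.] [ 873. -482.   94.]
red [346.  99.] [ 873. -411.   94.]
red [406. 111.] [ 800. -626.   94.]
red [387. 113.] [ 800. -555.   94.]
red [368. 115.] [ 801. -483.   93.]
red [349. 117.] [ 800. -410.   93.]
red [410. 129.] [ 728. -626.   94.]
red [391. 131.] [ 728. -555.   93.]
red [372. 134.] [ 727. -482.   93.]
red [352. 136.] [ 727. -411.   93.]
red [238. 151.] [722.  11.  84.]
red [244. 184.] [601.   1.  61.]
red [251. 230.] [433.  -3.  74.]
```

```bash
cat >> h.py <<'E'
from scipy.spatial.transform import Rotation as Ro
def go(x,y,z,yaw):
    s=state();R=Ro.from_euler('xyz',s['ee_rot'],degrees=True).as_matrix()
    T=Ro.from_euler('xyz',[-90,0,yaw],degrees=True).as_matrix()
    d=R.T@(np.array([x,y,z])-s['ee_pos'])/10
    w=np.degrees(Ro.from_matrix(R.T@T).as_rotvec())
    print("t",round(s['time_s'],2),"pos",s['ee_pos'].round(1),"rot",s['ee_rot'].round(1),"q6",s['qpos'][5].round(1),"F",s['force'].round(1),"T",s['torque'].round(2),"w",round(s['gripper_width'],1))
    print("delta_cm",d.round(2),"twist",w.round(1))
E
python3 - <<'E'
from h import *
for n in("side","top"):
    z=np.load(f"pics/{n}0.npz");p,d=z['p'].astype(int),z['d'];X=cloud(n,p,d)
    r=np.hypot(X[...,0]-547,X[...,1]+151);m=(r<75)&(X[...,2]>57)&(X[...,2]<67)&(d>0)
    h=cv2.convexHull(X[m][:,:2].astype(np.float32));print(n,cv2.minEnclosingCircle(h),cv2.fitEllipse(h))
go(547.3,-151.1,175,31)
E
```

```text
side ((546.7149658203125, -150.3736114501953), 61.699462890625) ((545.727783203125, -151.4539337158203), (118.82978820800781, 121.79267120361328), 38.038204193115234)
top ((556.2352905273438, -153.80323791503906), 67.38118743896484) ((549.0853271484375, -154.1195831298828), (116.6785659790039, 130.79226684570312), 6.372620105743408)
t 0.1 pos [ 144.8 -556.   192.8] rot [ -90.1   -0.  -165.4] q6 -1.1 F [ 0.2  0.3 -0.1] T [ 0.03  0.01 -0.02] w 91.0
delta_cm [-49.16   1.83 -29.04] twist [0.000e+00 1.636e+02 1.000e-01]
```

```bash
python3 -m pendant '[{"delta_pos":[-3.2,0,-2],"twist":[0,-8,0],"grip":60},{"delta_pos":[-6.4,0,-4],"twist":[0,-16,0],"grip":60},{"delta_pos":[-9.6,0,-6],"twist":[0,-24,0],"grip":60},{"delta_pos":[-12.8,0,-8],"twist":[0,-32,0],"grip":60},{"delta_pos":[-16,0,-10],"twist":[0,-40,0],"grip":60}]' 15
python3 -c "from h import *;go(547.3,-151.1,175,31)"
```

```text
time_s: 0.6
ee_pos: [275.2, -417.9, 193.2]
ee_rot: [-90.0, 0.0, -125.1]
force: [-0.4, 0.0, -0.3]
gripper_width: 55.6
t 0.6 pos [ 275.2 -417.9  193.2] rot [ -90.     0.  -125.1] q6 -22.9 F [-0.4  0.  -0.3] T [-0.07 -0.1   0.05] w 55.6
delta_cm [-37.47   1.83   6.93] twist [-0.000e+00 -1.561e+02 -1.000e-01]
```

```bash
python3 -m pendant '[{"delta_pos":[-3.6,0,0.6],"twist":[0,-8,0],"grip":60},{"delta_pos":[-7.2,0,1.3],"twist":[0,-16,0],"grip":60},{"delta_pos":[-10.8,0,2],"twist":[0,-24,0],"grip":60},{"delta_pos":[-14.4,0,2.6],"twist":[0,-32,0],"grip":60},{"delta_pos":[-18,0,3.3],"twist":[0,-40,0],"grip":60}]' 15
python3 -c "from h import *;go(547.3,-151.1,175,31)"
```

```text
time_s: 1.1
ee_pos: [406.3, -290.3, 193.3]
ee_rot: [-90.0, 0.0, -85.1]
force: [0.9, -0.5, -0.9]
gripper_width: 54.4
t 1.1 pos [ 406.3 -290.3  193.3] rot [-90.    0.  -85.1] q6 -41.8 F [ 0.9 -0.5 -0.9] T [-0.07 -0.18  0.05] w 54.4
delta_cm [-12.66   1.82  15.24] twist [   0.  -116.1   -0. ]
```

```bash
python3 -m pendant '[{"delta_pos":[-2.5,0,3],"twist":[0,-8,0],"grip":60},{"delta_pos":[-5,0,6],"twist":[0,-16,0],"grip":60},{"delta_pos":[-7.6,0,9.1],"twist":[0,-24,0],"grip":60},{"delta_pos":[-10.1,0,12.2],"twist":[0,-32,0],"grip":60},{"delta_pos":[-12.66,1,15.2],"twist":[0,-40,0],"grip":60}]' 15
python3 -m pendant '[{"delta_pos":[0,0,0],"twist":[0,-8,0],"grip":60},{"delta_pos":[0,0,0],"twist":[0,-16,0],"grip":60},{"delta_pos":[0,0,0],"twist":[0,-24,0],"grip":60},{"delta_pos":[0,0,0],"twist":[0,-32,0],"grip":60},{"delta_pos":[0,0,0],"twist":[0,-40,0],"grip":60}]' 15
python3 -c "from h import *;go(547.3,-151.1,175,31)"
```

```text
time_s: 1.6
ee_pos: [548.9, -152.3, 184.3]
ee_rot: [-89.9, -0.1, -45.1]
force: [0.3, -1.1, 0.5]
gripper_width: 54.7
time_s: 2.1
ee_pos: [546.8, -153.2, 183.0]
ee_rot: [-90.0, 0.1, -5.1]
force: [-0.0, -0.3, -0.3]
gripper_width: 54.9
t 2.1 pos [ 546.8 -153.2  183. ] rot [-90.    0.1  -5.1] q6 -101.7 F [-0.  -0.3 -0.3] T [ 0.08 -0.13  0.04] w 54.9
delta_cm [0.03 0.8  0.21] twist [ -0.  -36.1  -0.1]
```

```bash
python3 -m pendant '[{"delta_pos":[0,0,0],"twist":[0,-8,0],"grip":60},{"delta_pos":[0,0,0],"twist":[0,-16,0],"grip":60},{"delta_pos":[0,0,0],"twist":[0,-24,0],"grip":60},{"delta_pos":[0,0,0],"twist":[0,-32,0],"grip":60},{"delta_pos":[0,0,0],"twist":[0,-36,0],"grip":60}]' 15
python3 -c "
from h import *;go(547.3,-151.1,140,31)
for n in('side','top'):
    p,d=imaging.grab_frame(n);u,v=(271,155) if n=='side' else (289,192)
    cv2.imwrite(f'pics/{n}1.png',cv2.resize(p[v-55:v+45,u-60:u+60,::-1],(600,500),interpolation=cv2.INTER_CUBIC))"
```

```text
time_s: 2.6
ee_pos: [546.8, -153.3, 183.0]
ee_rot: [-90.0, 0.0, 30.8]
force: [-0.5, -0.1, -0.0]
gripper_width: 54.5
t 2.6 pos [ 546.8 -153.3  183. ] rot [-90.    0.   30.8] q6 -137.6 F [-0.5 -0.1 -0. ] T [ 0.1  -0.15  0.  ] w 54.5
delta_cm [0.16 4.3  0.16] twist [-0.  -0.2 -0. ]
```

View pics/side1.png

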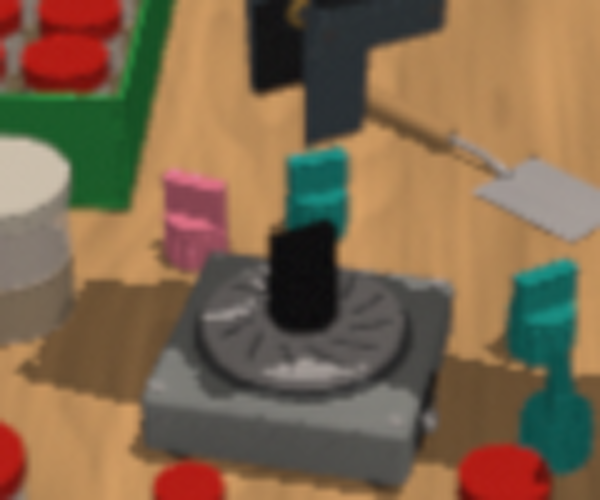

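The enlarged side view shows the fingers at crop (335,100), straddling above the nut (303,275), with the jaw faces parallel to its bar. Going down.

```bash
python3 -m pendant '[{"delta_pos":[0.05,1,0.05],"twist":[0,0,0],"grip":60},{"delta_pos":[0.1,2.2,0.1],"twist":[0,0,0],"grip":60},{"delta_pos":[0.16,3.4,0.16],"twist":[0,0,0],"grip":60},{"delta_pos":[0.16,4.6,0.16],"twist":[0,0,0],"grip":60},{"delta_pos":[0.16,5.2,0.16],"twist":[0,0,0],"grip":60}]' 6
python3 -c "from h import *;go(547.3,-151.1,103,31)"
```

```text
time_s: 3.2
ee_pos: [546.7, -150.8, 129.5]
ee_rot: [-89.9, 0.1, 30.6]
force: [0.9, -0.3, -0.4]
gripper_width: 54.8
t 3.2 pos [ 546.7 -150.8  129.5] rot [-89.9   0.1  30.6] q6 -137.2 F [ 0.9 -0.3 -0.4] T [ 0.06 -0.09 -0.05] w 54.8
delta_cm [ 0.05  2.65 -0.06] twist [-0.1 -0.4 -0.1]
```

```bash
python3 -m pendant '[{"delta_pos":[0,0.7,0],"twist":[0,0,0],"grip":60},{"delta_pos":[0,1.4,0],"twist":[0,0,0],"grip":60},{"delta_pos":[0,2,0],"twist":[0,0,0],"grip":60},{"delta_pos":[0,2.4,0],"twist":[0,0,0],"grip":60},{"delta_pos":[0,2.65,0],"twist":[0,0,0],"grip":60}]' 6
python3 -c "
from h import *;go(547.3,-151.1,103,31)
for n in('side','top'):
    p,d=imaging.grab_frame(n);u,v=(271,155) if n=='side' else (289,192)
    cv2.imwrite(f'pics/{n}2.png',cv2.resize(p[v-55:v+45,u-60:u+60,::-1],(600,500),interpolation=cv2.INTER_CUBIC))"
```

```text
time_s: 3.7
ee_pos: [547.6, -151.2, 104.7]
ee_rot: [-90.0, 0.0, 30.6]
force: [-0.1, 0.5, 0.1]
gripper_width: 55.0
t 3.7 pos [ 547.6 -151.2  104.7] rot [-90.    0.   30.6] q6 -137.2 F [-0.1  0.5  0.1] T [ 0.15 -0.09 -0.  ] w 55.0
delta_cm [-0.02  0.17  0.02] twist [-0.  -0.4 -0. ]
```

View pics/side2.png

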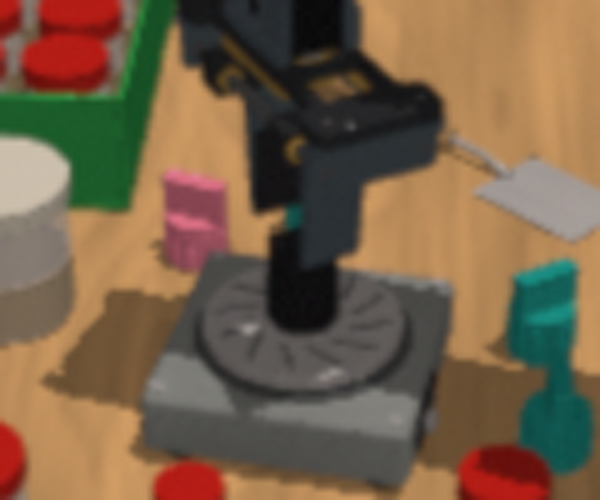

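The front finger, crop (330,230), is beside the bar with its tip clear above the skirt and disc. Closing gently.

```bash
python3 -m pendant '[{"delta_pos":[0,0.1,0],"twist":[0,0,0],"grip":40},{"delta_pos":[0,0.1,0],"twist":[0,0,0],"grip":30},{"delta_pos":[0,0.1,0],"twist":[0,0,0],"grip":25},{"delta_pos":[0,0.1,0],"twist":[0,0,0],"grip":22},{"delta_pos":[0,0.1,0],"twist":[0,0,0],"grip":20}]' 5
python3 -m pendant '[{"delta_pos":[0,0,0],"twist":[0,0,0],"grip":18},{"delta_pos":[0,0,0],"twist":[0,0,0],"grip":16},{"delta_pos":[0,0,0],"twist":[0,0,0],"grip":14},{"delta_pos":[0,0,0],"twist":[0,0,0],"grip":12},{"delta_pos":[0,0,0],"twist":[0,0,0],"grip":10}]' 5
python3 -c "from h import *;go(547.3,-151.1,103,31)"
```

```text
time_s: 4.3
ee_pos: [547.7, -151.2, 104.2]
ee_rot: [-90.0, -0.0, 30.6]
force: [-0.3, -1.4, 1.1]
gripper_width: 19.6
time_s: 4.8
ee_pos: [548.0, -151.4, 104.3]
ee_rot: [-90.1, -0.0, 30.6]
force: [0.4, -1.7, 2.3]
gripper_width: 9.2
t 4.8 pos [ 548.  -151.4  104.3] rot [-90.1  -0.   30.6] q6 -137.2 F [ 0.4 -1.7  2.3] T [-0.1  -0.23 -0.02] w 9.2
delta_cm [-0.05  0.13  0.06] twist [ 0.1 -0.4  0. ]
```

Width 9.2 mm is less than the 14 mm bar, so I need to look.

```bash
python3 -c "
from h import *
o=[]
for n in('side','top'):
    p,d=imaging.grab_frame(n);u,v=(271,155) if n=='side' else (289,192)
    o.append(cv2.resize(p[v-55:v+45,u-60:u+60,::-1],(400,500),interpolation=cv2.INTER_CUBIC)) 
cv2.imwrite('pics/c3.png',np.hstack(o));go(547.3,-151.1,103,31)"
```

```text
t 4.9 pos [ 548.  -151.4  104.3] rot [-90.   -0.   30.6] q6 -137.2 F [ 2.2 -0.6  2.4] T [-0.14 -0.21 -0.04] w 9.4
delta_cm [-0.04  0.13  0.06] twist [ 0.  -0.4  0. ]
```

View pics/c3.png

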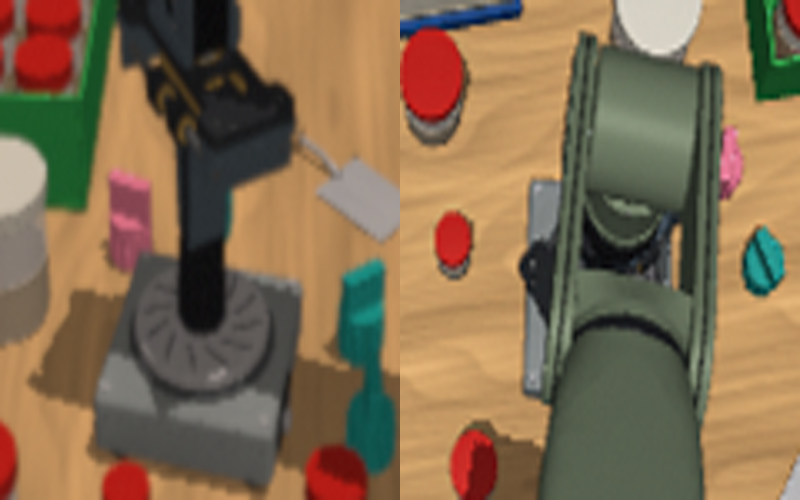

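```bash
python3 -c "
from h import *
p,d=imaging.grab_frame('side');i=imaging.camera_info('side');u,v=271,155
X=cloud('side',p,d);s=state()
im=cv2.resize(p[v-45:v+35,u-40:u+40,::-1],(600,600),interpolation=cv2.INTER_CUBIC)
def pr(P):
    c=i['R']@np.array(P)+i['t'];return (int((c[0]/c[2]*i['fx']+i['cx']-u+40)*7.5),int((c[1]/c[2]*i['fy']+i['cy']-v+45)*7.5))
for P,c in (((547.3,-151,123.5),(0,255,255)),((547.3,-151,97.5),(0,255,0)),((547.3,-151,62.5),(255,0,0)),(s['ee_pos'],(0,0,255)),(s['ee_pos']+[0,0,18.8],(255,0,255))):
    cv2.circle(im,pr(P),4,c,-1)
cv2.imwrite('pics/c4.png',np.clip(im*1.0,0,255));
m=np.hypot(X[...,0]-547,X[...,1]+151)<45
for vv in range(v-45,v+25,3):
  r=[ '%d:%.0f,%.0f,%.0f'%(uu,*X[vv,uu]) for uu in range(u-8,u+12,3) if m[vv,uu]]
  print(vv,r)
"
```

```text
110 ['263:568,-142,244', '266:559,-130,251', '269:551,-130,251', '272:544,-136,248', '275:536,-143,244', '278:529,-164,233', '281:520,-147,243']
113 ['263:568,-137,238', '266:559,-130,242', '269:551,-128,243', '275:535,-132,241', '278:527,-134,241', '281:520,-138,238']
116 ['263:569,-145,224', '266:559,-127,235', '269:550,-110,244', '272:543,-126,236', '275:535,-135,231', '278:528,-148,224', '281:519,-144,226']
119 ['263:567,-128,224', '266:559,-129,225', '269:550,-106,238', '275:535,-130,225', '278:527,-129,225']
122 ['263:566,-113,224', '266:558,-116,223', '269:550,-112,225']
125 ['263:566,-113,215', '269:550,-111,217']
128 ['263:566,-112,206']
131 ['266:561,-146,176', '269:551,-129,187']
134 ['266:561,-148,165', '269:551,-122,182']
137 ['266:561,-146,157', '269:551,-131,166']
140 ['266:561,-144,148', '269:551,-126,159', '272:543,-135,154', '275:535,-137,153', '278:527,-142,150']
143 ['266:561,-146,136', '269:551,-130,147', '272:543,-134,145', '275:535,-140,141', '278:527,-148,137']
146 ['266:561,-146,127', '269:551,-129,138', '272:543,-138,132', '275:535,-138,132', '278:526,-145,1
[... 405 characters left out ...]
-136,93', '278:526,-150,83', '281:518,-184,59']
161 ['263:571,-161,62', '266:561,-141,77', '272:543,-134,83', '275:534,-134,83', '281:517,-167,60']
164 ['263:570,-147,62', '266:561,-136,70', '269:551,-130,74', '272:543,-132,74', '275:534,-139,69', '278:526,-147,63', '281:517,-150,61']
167 ['263:568,-122,69', '266:560,-132,62', '269:552,-133,61', '272:543,-132,63', '275:534,-135,61', '278:525,-132,63', '281:516,-136,60']
170 ['263:568,-119,60', '266:559,-118,61', '269:551,-118,62', '272:542,-118,62', '275:533,-119,61', '278:524,-120,61', '281:516,-121,60']
173 []
176 []
179 [][ WARN:0@1.846] global loadsave.cpp:1063 imwrite_ Unsupported depth image for selected encoder is fallbacked to CV_8U.
```

View pics/c4.png

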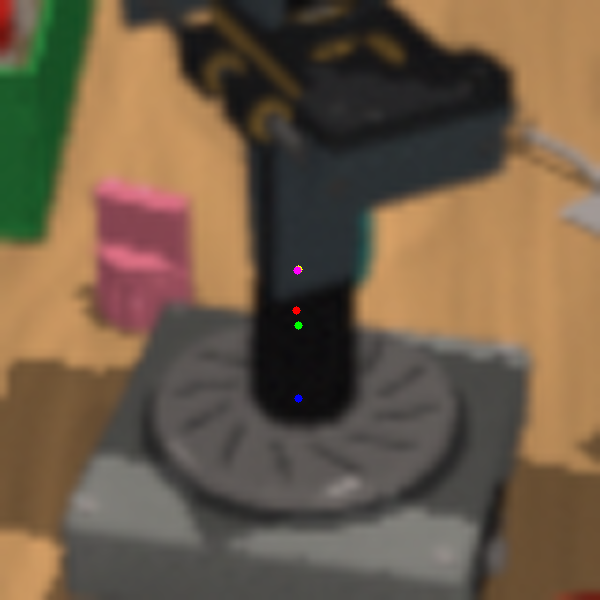

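```bash
python3 -m pendant '[{"delta_pos":[0,0,0],"twist":[0,0,0],"grip":8},{"delta_pos":[0,0,0],"twist":[0,0,0],"grip":6},{"delta_pos":[0,0,0],"twist":[0,0,0],"grip":4},{"delta_pos":[0,0,0],"twist":[0,0,0],"grip":2},{"delta_pos":[0,0,0],"twist":[0,0,0],"grip":2}]' 5
python3 -c "
from h import *;go(547.3,-151.1,103,31)
i=imaging.camera_info('side');u,v=271,155
im=cv2.imread('pics/side1.png')
def pr(P):
    c=i['R']@np.array(P)+i['t'];return (int((c[0]/c[2]*i['fx']+i['cx']-u+60)*5),int((c[1]/c[2]*i['fy']+i['cy']-v+55)*5))
im2=cv2.imread('pics/side2.png')
a=np.radians(30.7);n=np.array([-np.sin(a),np.cos(a),0]);t=np.array([np.cos(a),np.sin(a),0])
for m,c,w in((im,np.array([546.8,-153.3,183]),27.3),(im2,np.array([547.6,-151.2,104.7]),27.3)):
  for s in(-1,1):
    for b in(-16,16): cv2.circle(m,pr(c+s*n*w+b*t),4,(0,0,255) if s>0 else (0,255,255),-1)
cv2.imwrite('pics/c5.png',cv2.resize(np.hstack([im,im2]),(800,333)))
"
```

```text
time_s: 5.45
ee_pos: [547.7, -151.1, 104.2]
ee_rot: [-90.0, -0.0, 30.6]
force: [-0.5, -0.5, 4.6]
gripper_width: 1.9
t 5.45 pos [ 547.7 -151.1  104.2] rot [-90.   -0.   30.6] q6 -137.2 F [-0.5 -0.5  4.6] T [-0.01 -0.23  0.02] w 1.9
delta_cm [-0.04  0.12  0.02] twist [ 0.  -0.4  0. ]
```

View pics/c5.png

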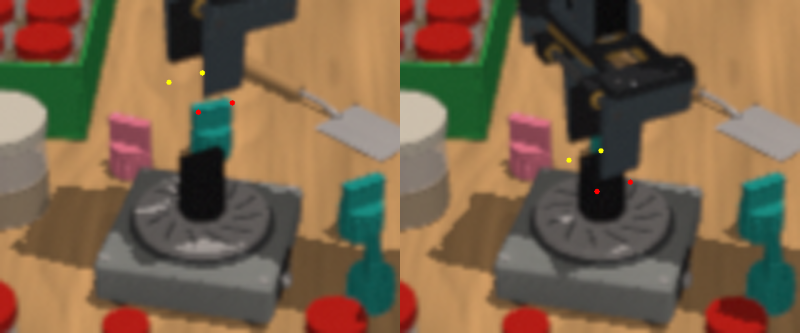

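The fingers shut to 1.9 mm with 4.6 N upward, so they have closed on top of the bar. The real finger ends sit about 18–20 mm above the reported TCP: in the picture the fingertips are well above the projected red dots. I'll open, rise, and measure the actual tips by depth.

```bash
python3 -m pendant '[{"delta_pos":[0,-1,0],"twist":[0,0,0],"grip":5},{"delta_pos":[0,-3,0],"twist":[0,0,0],"grip":40},{"delta_pos":[0,-5,0],"twist":[0,0,0],"grip":50},{"delta_pos":[0,-5,0],"twist":[0,0,0],"grip":50},{"delta_pos":[0,-5,0],"twist":[0,0,0],"grip":50}]' 5
python3 -c "
from h import *;go(547.3,-151.1,103,31)
p,d=imaging.grab_frame('side');X=cloud('side',p,d);s=state()
np.savez('pics/side6.npz',p=p,d=d)
c=s['ee_pos'];a=np.radians(30.7)
rel=X-c;jn=rel[...,0]*-np.sin(a)+rel[...,1]*np.cos(a);jt=rel[...,0]*np.cos(a)+rel[...,1]*np.sin(a)
m=(d>0)&(abs(jt)<25)&(abs(jn)<60)&(rel[...,2]>-25)&(rel[...,2]<120)
for lo in range(-20,60,4):
    k=m&(rel[...,2]>=lo)&(rel[...,2]<lo+4)
    if k.any():print(lo,k.sum(),'jn',np.percentile(jn[k],[0,50,100]).round(1),'jt',np.percentile(jt[k],[0,50,100]).round(1))
u,v=271,145
cv2.imwrite('pics/c6.png',cv2.resize(p[v-60:v+50,u-55:u+55,::-1],(600,600),interpolation=cv2.INTER_CUBIC))
p,d=imaging.grab_frame('top');X=cloud('top',p,d);r=np.hypot(X[...,0]-547,X[...,1]+151);
Y=X[(r<30)&(d>0)&(X[...,2]<140)&(X[...,2]>66)];print(len(Y))
"
```

```text
time_s: 5.95
ee_pos: [547.2, -150.9, 153.7]
ee_rot: [-90.0, 0.0, 30.6]
force: [0.2, 0.6, -0.4]
gripper_width: 34.0
t 5.95 pos [ 547.2 -150.9  153.7] rot [-90.    0.   30.6] q6 -137.2 F [ 0.2  0.6 -0.4] T [ 0.15 -0.11 -0.02] w 34.0
delta_cm [ 0.    5.07 -0.03] twist [-0.  -0.4 -0. ]
16 8 jn [-19.5   3.   24.4] jt [-6.2  5.1 14.3]
20 16 jn [-19.8  24.6  26.3] jt [-15.3   4.8  16.1]
24 20 jn [-20.5  25.9  29.6] jt [-16.5   5.6  16.6]
28 23 jn [-18.   26.9  31. ] jt [-13.8   4.2  16.1]
32 22 jn [-18.8  25.9  30.2] jt [-16.8   5.9  16. ]
36 28 jn [-25.3  27.   30.7] jt [-17.2   3.7  15.5]
40 24 jn [-25.5   6.   31.1] jt [-12.    8.7  17.3]
44 19 jn [-25.9  27.4  32. ] jt [-15.6   4.3  16.2]
48 24 jn [-17.9  27.5  31.8] jt [-18.2   3.7  17.2]
52 26 jn [-22.8  27.2  32.3] jt [-16.8   3.9  17.1]
56 31 jn [-22.3  27.8  34.6] jt [-18.9   8.2  17.7]
3
```

View pics/c6.png

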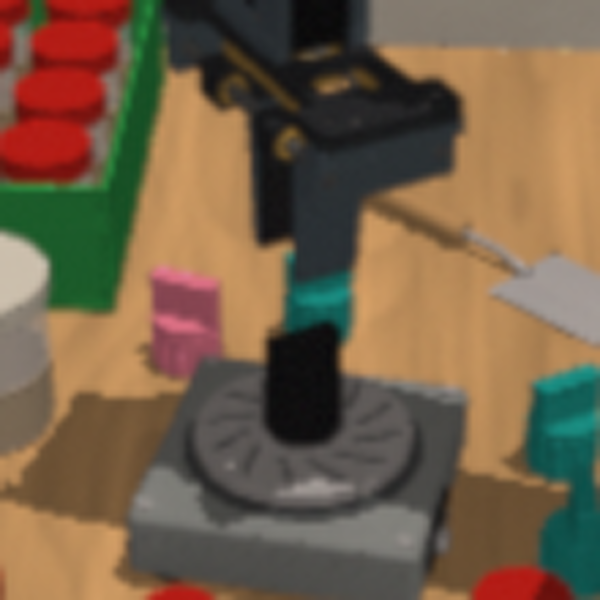

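Depth shows the finger ends about 19 mm above the reported TCP, centred in x and y. That agrees with the contact on the bar top (104 + 19 = 123). I'll allow for this: for tips about 4 mm above the skirt shoulder, the reported z should be about 83. The nut still stands unmoved at crop (302,385).

```bash
python3 -m pendant '[{"delta_pos":[0,1.5,0],"twist":[0,-0.4,0],"grip":50},{"delta_pos":[0,3,0],"twist":[0,-0.4,0],"grip":50},{"delta_pos":[0,4.5,0],"twist":[0,-0.4,0],"grip":50},{"delta_pos":[0,5.5,0],"twist":[0,-0.4,0],"grip":50},{"delta_pos":[0,6,0],"twist":[0,-0.4,0],"grip":50}]' 5
python3 -m pendant '[{"delta_pos":[0,0.3,0],"twist":[0,0,0],"grip":50},{"delta_pos":[0,0.6,0],"twist":[0,0,0],"grip":50},{"delta_pos":[0,0.9,0],"twist":[0,0,0],"grip":40},{"delta_pos":[0,1.05,0],"twist":[0,0,0],"grip":30},{"delta_pos":[0,1.05,0],"twist":[0,0,0],"grip":25}]' 5
python3 -c "
from h import *;go(547.3,-151.1,82.5,31)
p,d=imaging.grab_frame('side')
u,v=271,145
cv2.imwrite('pics/c7.png',cv2.resize(p[v-60:v+50,u-55:u+55,::-1],(600,600),interpolation=cv2.INTER_CUBIC))"
```

```text
time_s: 6.55
ee_pos: [546.6, -150.8, 92.3]
ee_rot: [-89.9, 0.1, 31.0]
force: [0.6, 0.1, 0.2]
gripper_width: 45.4
time_s: 7.05
ee_pos: [547.6, -151.2, 83.6]
ee_rot: [-90.0, -0.0, 31.0]
force: [0.1, -0.0, 0.1]
gripper_width: 24.9
t 7.05 pos [ 547.6 -151.2   83.6] rot [-90.  -0.  31.] q6 -137.6 F [ 0.1 -0.   0.1] T [ 0.11 -0.08 -0.01] w 24.9
delta_cm [-0.02  0.11  0.03] twist [ 0. -0.  0.]
```

View pics/c7.png

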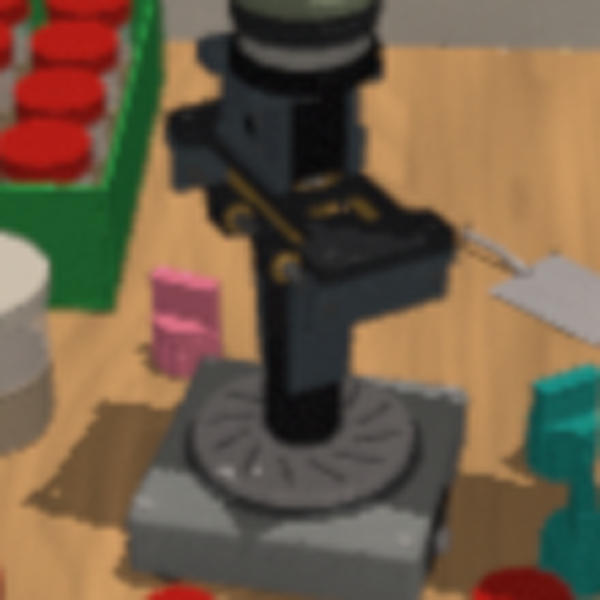

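The fingers now straddle the bar, with the front tip at crop (320,390), just above the skirt. Closing lightly.

```bash
python3 -m pendant '[{"delta_pos":[0,0,0],"twist":[0,0,0],"grip":20},{"delta_pos":[0,0,0],"twist":[0,0,0],"grip":17},{"delta_pos":[0,0,0],"twist":[0,0,0],"grip":14},{"delta_pos":[0,0,0],"twist":[0,0,0],"grip":8},{"delta_pos":[0,0,0],"twist":[0,0,0],"grip":8}]' 5
python3 -c "from h import *;go(547.3,-151.1,82.5,31)"
```

```text
time_s: 7.6
ee_pos: [548.5, -152.5, 83.9]
ee_rot: [-90.2, -0.0, 31.0]
force: [1.9, -4.9, -0.5]
gripper_width: 14.1
t 7.6 pos [ 548.5 -152.5   83.9] rot [-90.2  -0.   31. ] q6 -137.6 F [ 1.9 -4.9 -0.5] T [-0.83 -0.44  0.04] w 14.1
delta_cm [-0.03  0.14  0.19] twist [0.2 0.  0. ]
```

```bash
python3 -m pendant '[{"delta_pos":[0,0,-0.08],"twist":[0,0,0],"grip":8},{"delta_pos":[0,0,-0.18],"twist":[0,0,0],"grip":8},{"delta_pos":[0,0,-0.18],"twist":[0,0,0],"grip":8},{"delta_pos":[0,0,-0.18],"twist":[0,0,0],"grip":8},{"delta_pos":[0,0,-0.18],"twist":[0,0,0],"grip":8}]' 8
python3 -c "from h import *;go(547.3,-151.1,82.5,31)"
```

```text
time_s: 8.1
ee_pos: [548.7, -153.0, 83.8]
ee_rot: [-90.0, 0.0, 31.0]
force: [0.2, -3.2, 1.8]
gripper_width: 14.0
t 8.1 pos [ 548.7 -153.    83.8] rot [-90.   0.  31.] q6 -137.7 F [ 0.2 -3.2  1.8] T [-0.68 -0.2  -0.07] w 14.0
delta_cm [-0.02  0.13  0.23] twist [ 0.  0. -0.]
```

```bash
python3 -m pendant '[{"delta_pos":[0,0,-0.08],"twist":[0,0,0],"grip":8},{"delta_pos":[0,0,-0.15],"twist":[0,0,0],"grip":8},{"delta_pos":[0,0,-0.15],"twist":[0,0,0],"grip":8},{"delta_pos":[0,0,-0.15],"twist":[0,0,0],"grip":8},{"delta_pos":[0,0,-0.15],"twist":[0,0,0],"grip":8}]' 12
python3 -c "from h import *;go(547.3,-151.1,82.5,31)"
```

```text
time_s: 8.6
ee_pos: [548.7, -153.1, 83.6]
ee_rot: [-89.9, 0.0, 31.0]
force: [-2.2, 0.3, 4.6]
gripper_width: 13.9
t 8.6 pos [ 548.7 -153.1   83.6] rot [-89.9   0.   31. ] q6 -137.8 F [-2.2  0.3  4.6] T [0.27 0.25 0.01] w 13.9
delta_cm [-0.02  0.11  0.25] twist [-0.1 -0.  -0. ]
```

```bash
python3 -m pendant '[{"delta_pos":[0,0,0],"twist":[0,4,0],"grip":8},{"delta_pos":[0,0,0],"twist":[0,8,0],"grip":8},{"delta_pos":[0,0,0],"twist":[0,12,0],"grip":8},{"delta_pos":[0,0,0],"twist":[0,12,0],"grip":8},{"delta_pos":[0,0,0],"twist":[0,12,0],"grip":8}]' 15
python3 -c "from h import *;go(548.7,-153.1,82.5,31)"
```

```text
time_s: 9.1
ee_pos: [549.5, -153.5, 83.7]
ee_rot: [-90.0, -0.0, 19.0]
force: [-1.2, 0.7, 4.1]
gripper_width: 13.9
t 9.1 pos [ 549.5 -153.5   83.7] rot [-90.  -0.  19.] q6 -125.9 F [-1.2  0.7  4.1] T [ 0.28 -0.02 -0.07] w 13.9
delta_cm [-0.06  0.12  0.06] twist [ -0. -12.   0.]
```

```bash
python3 -m pendant '[{"delta_pos":[0,0,0],"twist":[0,5,0],"grip":8},{"delta_pos":[0,0,0],"twist":[0,10,0],"grip":8},{"delta_pos":[0,0,0],"twist":[0,15,0],"grip":8},{"delta_pos":[0,0,0],"twist":[0,15,0],"grip":8},{"delta_pos":[0,0,0],"twist":[0,15,0],"grip":8}]' 15
python3 -c "from h import *;go(548.7,-153.1,82.5,31)"
```

```text
time_s: 9.6
ee_pos: [549.6, -153.9, 83.6]
ee_rot: [-90.0, -0.0, 4.1]
force: [0.1, 1.0, 4.7]
gripper_width: 13.8
t 9.6 pos [ 549.6 -153.9   83.6] rot [-90.   -0.    4.1] q6 -110.9 F [0.1 1.  4.7] T [ 0.15 -0.11 -0.1 ] w 13.8
delta_cm [-0.08  0.11  0.09] twist [ -0.  -26.9   0. ]
```

```bash
python3 -m pendant '[{"delta_pos":[0,0,0],"twist":[0,5,0],"grip":8},{"delta_pos":[0,0,0],"twist":[0,10,0],"grip":8},{"delta_pos":[0,0,0],"twist":[0,12,0],"grip":8},{"delta_pos":[0,0,0],"twist":[0,12,0],"grip":8},{"delta_pos":[0,0,0],"twist":[0,12,0],"grip":8}]' 15
python3 -c "from h import *;go(548.7,-153.1,82.5,31)"
```

```text
time_s: 10.1
ee_pos: [549.6, -154.0, 84.0]
ee_rot: [-90.0, -0.0, -7.9]
force: [-0.5, 1.0, 6.2]
gripper_width: 14.0
t 10.1 pos [ 549.6 -154.    84. ] rot [-90.   -0.   -7.9] q6 -98.9 F [-0.5  1.   6.2] T [ 0.09  0.01 -0.05] w 14.0
delta_cm [-0.1   0.15  0.08] twist [  0.  -38.9   0. ]
```

```bash
python3 -m pendant '[{"delta_pos":[0,0,0],"twist":[0,4,0],"grip":8},{"delta_pos":[0,0,0],"twist":[0,8,0],"grip":8},{"delta_pos":[0,0,0],"twist":[0,8,0],"grip":8},{"delta_pos":[0,0,0],"twist":[0,8,0],"grip":8},{"delta_pos":[0,0,0],"twist":[0,8,0],"grip":8}]' 15
python3 -c "from h import *;go(548.7,-153.1,82.5,31)"
```

```text
time_s: 10.6
ee_pos: [549.7, -154.2, 84.3]
ee_rot: [-90.0, -0.1, -15.9]
force: [-2.0, -0.1, 7.3]
gripper_width: 13.9
t 10.6 pos [ 549.7 -154.2   84.3] rot [-90.   -0.1 -15.9] q6 -90.9 F [-2.  -0.1  7.3] T [ 0.13  0.1  -0.07] w 13.9
delta_cm [-0.12  0.18  0.08] twist [  0.  -46.9   0.1]
```

```bash
python3 -m pendant '[{"delta_pos":[0,-0.05,0],"twist":[0,4,0],"grip":8},{"delta_pos":[0,-0.1,0],"twist":[0,8,0],"grip":8},{"delta_pos":[0,-0.15,0],"twist":[0,12,0],"grip":8},{"delta_pos":[0,-0.17,0],"twist":[0,12,0],"grip":8},{"delta_pos":[0,-0.17,0],"twist":[0,12,0],"grip":8}]' 15
python3 -c "from h import *;go(548.7,-153.1,82.5,31)"
```

```text
time_s: 11.1
ee_pos: [549.5, -154.2, 85.6]
ee_rot: [-90.0, -0.0, -27.9]
force: [-1.3, 0.0, 5.8]
gripper_width: 13.6
t 11.1 pos [ 549.5 -154.2   85.6] rot [-90.   -0.  -27.9] q6 -78.9 F [-1.3  0.   5.8] T [-0.03 -0.03 -0.06] w 13.6
delta_cm [-0.12  0.31  0.06] twist [  0.  -58.9   0. ]
```

```bash
python3 -m pendant '[{"delta_pos":[0,-0.05,0],"twist":[0,5,0],"grip":8},{"delta_pos":[0,-0.1,0],"twist":[0,10,0],"grip":8},{"delta_pos":[0,-0.15,0],"twist":[0,15,0],"grip":8},{"delta_pos":[0,-0.17,0],"twist":[0,15,0],"grip":8},{"delta_pos":[0,-0.17,0],"twist":[0,15,0],"grip":8}]' 15
python3 -c "from h import *;go(548.7,-153.1,82.5,31)"
```

```text
time_s: 11.6
ee_pos: [549.3, -154.3, 86.9]
ee_rot: [-90.0, -0.0, -42.8]
force: [-0.9, -1.5, 4.0]
gripper_width: 14.0
t 11.6 pos [ 549.3 -154.3   86.9] rot [-90.   -0.  -42.8] q6 -64.0 F [-0.9 -1.5  4. ] T [-0.29 -0.   -0.05] w 14.0
delta_cm [-0.12  0.44  0.05] twist [  0.  -73.8  -0. ]
```

```bash
python3 -m pendant '[{"delta_pos":[0,-0.05,0],"twist":[0,5,0],"grip":8},{"delta_pos":[0,-0.1,0],"twist":[0,10,0],"grip":8},{"delta_pos":[0,-0.13,0],"twist":[0,15,0],"grip":8},{"delta_pos":[0,-0.14,0],"twist":[0,15,0],"grip":8},{"delta_pos":[0,-0.14,0],"twist":[0,15,0],"grip":8}]' 15
python3 -c "from h import *;go(548.7,-153.1,82.5,31)"
```

```text
time_s: 12.1
ee_pos: [549.1, -154.3, 88.1]
ee_rot: [-90.1, -0.0, -57.8]
force: [-0.7, -3.2, 1.5]
gripper_width: 14.1
t 12.1 pos [ 549.1 -154.3   88.1] rot [-90.1  -0.  -57.8] q6 -49.0 F [-0.7 -3.2  1.5] T [-0.5   0.04 -0.03] w 14.1
delta_cm [-0.12  0.56  0.04] twist [  0.  -88.8  -0. ]
```

```bash
python3 -m pendant '[{"delta_pos":[0.03,-0.04,-0.02],"twist":[0,5,0],"grip":8},{"delta_pos":[0.06,-0.08,-0.04],"twist":[0,10,0],"grip":8},{"delta_pos":[0.09,-0.12,-0.05],"twist":[0,15,0],"grip":8},{"delta_pos":[0.09,-0.12,-0.05],"twist":[0,15,0],"grip":8},{"delta_pos":[0.09,-0.12,-0.05],"twist":[0,15,0],"grip":8}]' 15
python3 -c "from h import *;go(548.7,-153.1,82.5,31)"
```

```text
time_s: 12.6
ee_pos: [549.0, -154.8, 89.3]
ee_rot: [-90.0, 0.0, -72.8]
force: [-1.4, -0.3, 1.3]
gripper_width: 14.0
t 12.6 pos [ 549.  -154.8   89.3] rot [-90.    0.  -72.8] q6 -34.1 F [-1.4 -0.3  1.3] T [-0.11  0.14  0.  ] w 14.0
delta_cm [-0.17  0.68  0.02] twist [-0.000e+00 -1.038e+02 -1.000e-01]
```

```bash
python3 -m pendant '[{"delta_pos":[0,-0.04,0],"twist":[0,5,0],"grip":8},{"delta_pos":[0,-0.08,0],"twist":[0,10,0],"grip":8},{"delta_pos":[0,-0.12,0],"twist":[0,15,0],"grip":8},{"delta_pos":[0,-0.12,0],"twist":[0,15,0],"grip":8},{"delta_pos":[0,-0.12,0],"twist":[0,15,0],"grip":8}]' 15
python3 -c "from h import *;go(548.7,-153.1,82.5,31)"
```

```text
time_s: 13.1
ee_pos: [548.9, -154.8, 90.4]
ee_rot: [-90.1, 0.0, -87.8]
force: [-1.0, -0.8, 0.8]
gripper_width: 14.0
t 13.1 pos [ 548.9 -154.8   90.4] rot [-90.1   0.  -87.8] q6 -19.1 F [-1.  -0.8  0.8] T [-0.17  0.26 -0.05] w 14.0
delta_cm [-0.17  0.79 -0.01] twist [ 0.000e+00 -1.188e+02 -1.000e-01]
```

```bash
python3 -m pendant '[{"delta_pos":[0,-0.04,0],"twist":[0,5,0],"grip":8},{"delta_pos":[0,-0.08,0],"twist":[0,10,0],"grip":8},{"delta_pos":[0,-0.12,0],"twist":[0,15,0],"grip":8},{"delta_pos":[0,-0.12,0],"twist":[0,15,0],"grip":8},{"delta_pos":[0,-0.12,0],"twist":[0,15,0],"grip":8}]' 15
python3 -c "from h import *;go(548.7,-153.1,82.5,31)"
```

```text
time_s: 13.6
ee_pos: [548.7, -154.8, 91.3]
ee_rot: [-90.1, 0.0, -102.8]
force: [-2.4, -0.3, -1.9]
gripper_width: 13.8
t 13.6 pos [ 548.7 -154.8   91.3] rot [ -90.1    0.  -102.8] q6 -4.1 F [-2.4 -0.3 -1.9] T [-0.16  0.38  0.02] w 13.8
delta_cm [-0.17  0.88 -0.03] twist [ 0.000e+00 -1.338e+02 -1.000e-01]
```

```bash
python3 -m pendant '[{"delta_pos":[0,-0.04,0],"twist":[0,5,0],"grip":8},{"delta_pos":[0,-0.08,0],"twist":[0,10,0],"grip":8},{"delta_pos":[0,-0.1,0],"twist":[0,15,0],"grip":8},{"delta_pos":[0,-0.1,0],"twist":[0,20,0],"grip":8},{"delta_pos":[0,-0.1,0],"twist":[0,20,0],"grip":8}]' 15
python3 -c "from h import *;go(548.7,-153.1,82.5,31)"
```

```text
time_s: 14.1
ee_pos: [548.5, -154.8, 92.5]
ee_rot: [-90.1, -0.0, -122.9]
force: [-2.8, -0.6, -0.7]
gripper_width: 14.1
t 14.1 pos [ 548.5 -154.8   92.5] rot [ -90.1   -0.  -122.9] q6 16.0 F [-2.8 -0.6 -0.7] T [-0.21  0.67 -0.04] w 14.1
delta_cm [-0.16  1.   -0.07] twist [ 1.000e-01 -1.539e+02 -1.000e-01]
```

```bash
python3 -m pendant '[{"delta_pos":[0.04,0,0],"twist":[0,6,0],"grip":8},{"delta_pos":[0.06,0,0],"twist":[0,12,0],"grip":8},{"delta_pos":[0.06,0,0],"twist":[0,18,0],"grip":8},{"delta_pos":[0.06,0,0],"twist":[0,24,0],"grip":8},{"delta_pos":[0.06,0,0],"twist":[0,24,0],"grip":8}]' 15
python3 -c "from h import *;go(548.7,-153.1,82.5,31)"
```

```text
time_s: 14.6
ee_pos: [548.2, -154.9, 92.5]
ee_rot: [-90.1, -0.1, -146.8]
force: [-3.5, 0.3, -0.8]
gripper_width: 13.9
t 14.6 pos [ 548.2 -154.9   92.5] rot [-9.010e+01 -1.000e-01 -1.468e+02] q6 39.9 F [-3.5  0.3 -0.8] T [0.17 0.86 0.04] w 13.9
delta_cm [-0.14  1.   -0.12] twist [ 1.000e-01 -1.778e+02 -2.000e-01]
```

```bash
python3 -m pendant '[{"delta_pos":[0.04,0,-0.03],"twist":[0,0,0],"grip":8},{"delta_pos":[0.08,0,-0.06],"twist":[0,0,0],"grip":8},{"delta_pos":[0.08,-0.05,-0.06],"twist":[0,0,0],"grip":8},{"delta_pos":[0.08,-0.1,-0.06],"twist":[0,0,0],"grip":8},{"delta_pos":[0.08,-0.15,-0.06],"twist":[0,0,0],"grip":8}]' 15
python3 -c "from h import *;go(548.7,-153.1,82.5,31)"
```

```text
time_s: 15.1
ee_pos: [548.0, -155.1, 94.3]
ee_rot: [-90.0, 0.0, -147.0]
force: [-3.6, 3.0, -2.7]
gripper_width: 14.1
t 15.1 pos [ 548.  -155.1   94.3] rot [ -90.    0. -147.] q6 40.0 F [-3.6  3.  -2.7] T [ 0.6   0.53 -0.03] w 14.1
delta_cm [-0.17  1.18 -0.13] twist [-0.00e+00 -1.78e+02 -1.00e-01]
```

```bash
python3 -m pendant '[{"delta_pos":[0.04,0,-0.06],"twist":[0,0,0],"grip":8},{"delta_pos":[0.04,0,-0.12],"twist":[0,0,0],"grip":8},{"delta_pos":[0.04,-0.1,-0.12],"twist":[0,0,0],"grip":8},{"delta_pos":[0.04,-0.25,-0.12],"twist":[0,0,0],"grip":8},{"delta_pos":[0.04,-0.4,-0.12],"twist":[0,0,0],"grip":8}]' 18
python3 -c "from h import *;go(548.7,-153.1,82.5,31)"
```

```text
time_s: 15.6
ee_pos: [547.9, -155.0, 99.0]
ee_rot: [-89.9, 0.1, -147.0]
force: [0.1, 1.3, -0.7]
gripper_width: 13.9
t 15.6 pos [ 547.9 -155.    99. ] rot [-8.99e+01  1.00e-01 -1.47e+02] q6 40.1 F [ 0.1  1.3 -0.7] T [ 0.09  0.04 -0.05] w 13.9
delta_cm [-0.17  1.65 -0.12] twist [-1.00e-01 -1.78e+02  1.00e-01]
```

```bash
python3 -m pendant '[{"delta_pos":[0,-0.4,0],"twist":[0,0,0],"grip":8},{"delta_pos":[0,-0.9,0],"twist":[0,0,0],"grip":8},{"delta_pos":[0,-1.5,0],"twist":[0,0,0],"grip":8},{"delta_pos":[0,-2.2,0],"twist":[0,0,0],"grip":8},{"delta_pos":[0,-3,0],"twist":[0,0,0],"grip":8}]' 20
python3 -m pendant '[{"delta_pos":[0,-1,0],"twist":[0,0,0],"grip":8},{"delta_pos":[0,-2,0],"twist":[0,0,0],"grip":8},{"delta_pos":[0,-3,0],"twist":[0,0,0],"grip":8},{"delta_pos":[0,-4,0],"twist":[0,0,0],"grip":8},{"delta_pos":[0,-4,0],"twist":[0,0,0],"grip":8}]' 20
python3 -c "
from h import *;go(551,164,170,-147)
p,d=imaging.grab_frame('side')
u,v=271,145
cv2.imwrite('pics/c8.png',cv2.resize(p[v-70:v+50,u-60:u+60,::-1],(600,600),interpolation=cv2.INTER_CUBIC))"
```

```text
time_s: 16.1
ee_pos: [547.2, -154.7, 129.2]
ee_rot: [-90.0, 0.0, -147.0]
force: [-0.3, -0.8, -1.7]
gripper_width: 13.3
time_s: 16.6
ee_pos: [548.2, -155.0, 170.4]
ee_rot: [-89.8, 0.1, -147.0]
force: [-0.7, -0.9, -1.2]
gripper_width: 13.8
t 16.6 pos [ 548.2 -155.   170.4] rot [-8.98e+01  1.00e-01 -1.47e+02] q6 40.1 F [-0.7 -0.9 -1.2] T [-0.06 -0.06  0.01] w 13.8
delta_cm [-17.61   0.   -26.6 ] twist [-0.2  0.  -0.1]
```

View pics/c8.png

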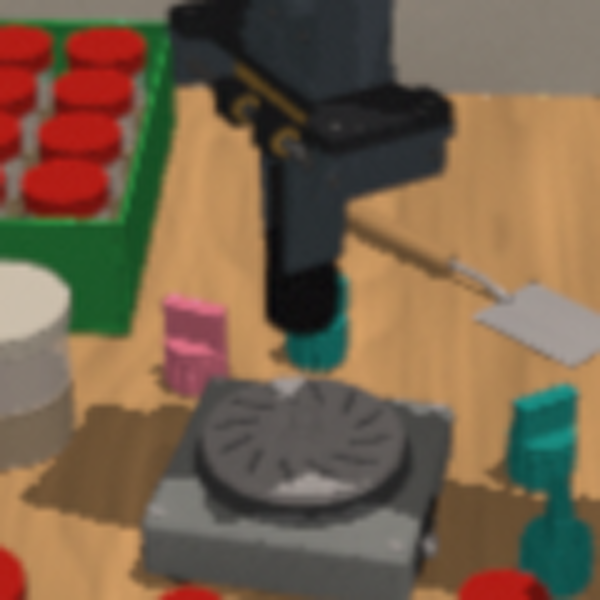

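The nut is off, hanging upright in the gripper at crop (305,300). The disc (305,440) is bare, with nothing disturbed. Carrying it to the tray.

```bash
python3 -m pendant '[{"delta_pos":[-0.9,0,-1.3],"twist":[0,0,0],"grip":8},{"delta_pos":[-2.6,0,-3.9],"twist":[0,0,0],"grip":8},{"delta_pos":[-4.6,0,-7],"twist":[0,0,0],"grip":8},{"delta_pos":[-6.6,0,-10],"twist":[0,0,0],"grip":8},{"delta_pos":[-8.6,0,-13],"twist":[0,0,0],"grip":8}]' 20
python3 -m pendant '[{"delta_pos":[-2,0,-3],"twist":[0,0,0],"grip":8},{"delta_pos":[-4,0,-6],"twist":[0,0,0],"grip":8},{"delta_pos":[-6,0,-9],"twist":[0,0,0],"grip":8},{"delta_pos":[-7.9,0,-12],"twist":[0,0,0],"grip":8},{"delta_pos":[-8.7,0,-13.3],"twist":[0,0,0],"grip":8}]' 20
python3 -c "
from h import *;go(551,164,60,-147)
o=[]
p,d=imaging.grab_frame('side')
cv2.imwrite('pics/c9.png',cv2.resize(p[150:320,190:330,::-1],(494,600),interpolation=cv2.INTER_CUBIC));go(551,164,60,-147)"
```

```text
time_s: 17.15
ee_pos: [547.5, 3.6, 167.7]
ee_rot: [-90.1, -0.1, -147.0]
force: [-0.4, -0.8, -1.0]
gripper_width: 13.8
time_s: 17.65
ee_pos: [547.7, 163.8, 167.6]
ee_rot: [-90.1, -0.1, -146.8]
force: [0.7, 0.1, -0.0]
gripper_width: 13.7
t 17.65 pos [547.7 163.8 167.6] rot [-9.010e+01 -1.000e-01 -1.468e+02] q6 72.2 F [ 0.7  0.1 -0. ] T [-0.02 -0.06  0.  ] w 13.7
delta_cm [-0.3  10.76  0.18] twist [0.1 0.2 0.1]
t 17.7 pos [547.9 164.7 167.7] rot [ -90.1   -0.  -146.8] q6 72.2 F [-0.3  1.5 -0.7] T [ 0.12 -0.01  0.02] w 13.6
delta_cm [-0.23 10.77  0.25] twist [0.1 0.2 0. ]
```

View pics/c9.png

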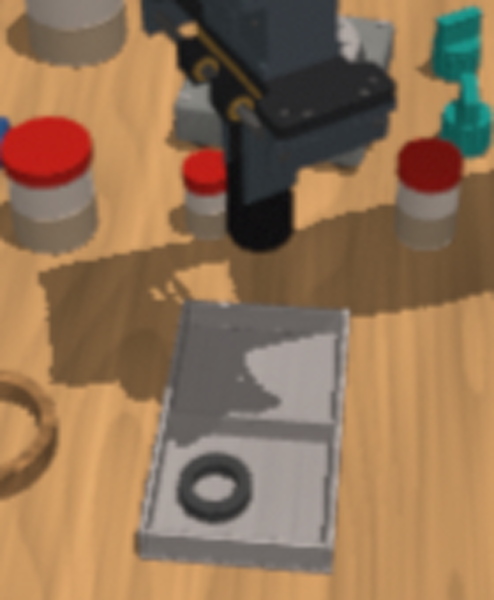

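The nut is at crop (260,225), upright above the tray's empty compartment (centre about (255,370) on the floor). The spacer in the other half is undisturbed. Lowering.

```bash
python3 -m pendant '[{"delta_pos":[-0.1,2,0.05],"twist":[0,0,0],"grip":8},{"delta_pos":[-0.2,5,0.1],"twist":[0,0,0],"grip":8},{"delta_pos":[-0.2,8,0.2],"twist":[0,0,0],"grip":8},{"delta_pos":[-0.2,10.5,0.2],"twist":[0,0,0],"grip":8},{"delta_pos":[-0.2,12,0.2],"twist":[0,0,0],"grip":8}]' 20
python3 -m pendant '[{"delta_pos":[0,0.2,0],"twist":[0,0,0],"grip":8},{"delta_pos":[0,0.4,0],"twist":[0,0,0],"grip":8},{"delta_pos":[0,0.6,0],"twist":[0,0,0],"grip":8},{"delta_pos":[0,0.8,0],"twist":[0,0,0],"grip":8},{"delta_pos":[0,0.8,0],"twist":[0,0,0],"grip":8}]' 20
python3 -c "
from h import *;go(551,164,25,-147)
p,d=imaging.grab_frame('side')
cv2.imwrite('pics/c10.png',cv2.resize(p[200:320,200:320,::-1],(600,600),interpolation=cv2.INTER_CUBIC))"
```

```text
time_s: 18.2
ee_pos: [549.8, 158.4, 45.9]
ee_rot: [-90.1, -0.3, -147.0]
force: [-0.2, 0.0, -1.2]
gripper_width: 14.0
time_s: 18.7
ee_pos: [551.9, 159.5, 40.9]
ee_rot: [-90.0, 0.0, -147.0]
force: [-0.5, 0.2, -1.4]
gripper_width: 14.1
t 18.7 pos [551.9 159.5  40.9] rot [ -90.    0. -147.] q6 72.0 F [-0.5  0.2 -1.4] T [-0.   -0.04 -0.05] w 14.1
delta_cm [-0.16  1.59 -0.42] twist [-0.  0. -0.]
```

View pics/c10.png

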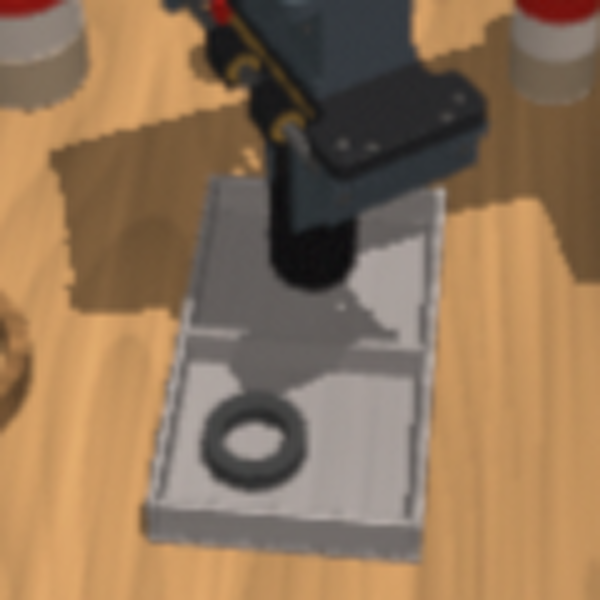

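```bash
python3 -m pendant '[{"delta_pos":[-0.1,0.2,-0.2],"twist":[0,0,0],"grip":8},{"delta_pos":[-0.16,0.5,-0.42],"twist":[0,0,0],"grip":8},{"delta_pos":[-0.16,0.8,-0.42],"twist":[0,0,0],"grip":8},{"delta_pos":[-0.16,1,-0.42],"twist":[0,0,0],"grip":8},{"delta_pos":[-0.16,1,-0.42],"twist":[0,0,0],"grip":8}]' 20
python3 -m pendant '[{"delta_pos":[0,0.05,0],"twist":[0,0,0],"grip":8},{"delta_pos":[0,0.1,0],"twist":[0,0,0],"grip":8},{"delta_pos":[0,0.15,0],"twist":[0,0,0],"grip":8},{"delta_pos":[0,0.2,0],"twist":[0,0,0],"grip":8},{"delta_pos":[0,0.2,0],"twist":[0,0,0],"grip":8}]' 20
python3 -c "from h import *;go(551,164,25,-147)"
```

```text
time_s: 19.25
ee_pos: [550.4, 163.8, 29.9]
ee_rot: [-90.0, -0.1, -147.0]
force: [0.0, -0.1, -1.4]
gripper_width: 14.0
time_s: 19.75
ee_pos: [550.7, 163.9, 28.4]
ee_rot: [-90.0, -0.0, -147.0]
force: [1.0, 0.0, -1.9]
gripper_width: 13.6
t 19.75 pos [550.7 163.9  28.4] rot [ -90.   -0. -147.] q6 72.4 F [ 1.   0.  -1.9] T [ 0.01 -0.03 -0.06] w 13.6
delta_cm [-0.03  0.34  0.  ] twist [-0. -0.  0.]
```

```bash
python3 -m pendant '[{"delta_pos":[0,0.04,0],"twist":[0,0,0],"grip":8},{"delta_pos":[0,0.08,0],"twist":[0,0,0],"grip":8},{"delta_pos":[0,0.12,0],"twist":[0,0,0],"grip":8},{"delta_pos":[0,0.16,0],"twist":[0,0,0],"grip":8},{"delta_pos":[0,0.16,0],"twist":[0,0,0],"grip":8}]' 20
python3 -m pendant '[{"delta_pos":[0,0.03,0],"twist":[0,0,0],"grip":8},{"delta_pos":[0,0.06,0],"twist":[0,0,0],"grip":8},{"delta_pos":[0,0.1,0],"twist":[0,0,0],"grip":8},{"delta_pos":[0,0.1,0],"twist":[0,0,0],"grip":8},{"delta_pos":[0,0.1,0],"twist":[0,0,0],"grip":8}]' 20
python3 -c "from h import *;go(551,164,25,-147)"
```

```text
time_s: 20.25
ee_pos: [550.7, 163.9, 26.7]
ee_rot: [-90.0, -0.0, -147.0]
force: [0.2, -0.2, -1.5]
gripper_width: 13.8
time_s: 20.75
ee_pos: [550.8, 163.9, 25.8]
ee_rot: [-90.0, -0.0, -147.0]
force: [1.0, 0.4, -0.8]
gripper_width: 14.0
t 20.75 pos [550.8 163.9  25.8] rot [ -90.   -0. -147.] q6 72.4 F [ 1.   0.4 -0.8] T [ 0.02  0.04 -0.02] w 14.0
delta_cm [-0.03  0.08  0.01] twist [-0. -0.  0.]
```

```bash
python3 -m pendant '[{"delta_pos":[0,0.03,0],"twist":[0,0,0],"grip":8},{"delta_pos":[0,0.06,0],"twist":[0,0,0],"grip":8},{"delta_pos":[0,0.08,0],"twist":[0,0,0],"grip":8},{"delta_pos":[0,0.08,0],"twist":[0,0,0],"grip":8},{"delta_pos":[0,0.08,0],"twist":[0,0,0],"grip":8}]' 20
python3 -c "from h import *;go(551,164,25,-147)"
```

```text
time_s: 21.25
ee_pos: [550.8, 163.9, 25.0]
ee_rot: [-90.0, 0.0, -147.0]
force: [0.8, -0.6, -0.7]
gripper_width: 13.8
t 21.25 pos [550.8 163.9  25. ] rot [ -90.    0. -147.] q6 72.4 F [ 0.8 -0.6 -0.7] T [-0.   -0.05  0.  ] w 13.8
delta_cm [-0.02  0.    0.  ] twist [-0.  0. -0.]
```

```bash
python3 -m pendant '[{"delta_pos":[0,0.03,0],"twist":[0,0,0],"grip":8},{"delta_pos":[0,0.06,0],"twist":[0,0,0],"grip":8},{"delta_pos":[0,0.08,0],"twist":[0,0,0],"grip":8},{"delta_pos":[0,0.08,0],"twist":[0,0,0],"grip":8},{"delta_pos":[0,0.08,0],"twist":[0,0,0],"grip":8}]' 20
python3 -c "from h import *;go(551,164,25,-147)"
```

```text
time_s: 21.75
ee_pos: [550.8, 163.9, 24.4]
ee_rot: [-90.0, 0.0, -147.0]
force: [1.1, -0.4, 0.5]
gripper_width: 13.8
t 21.75 pos [550.8 163.9  24.4] rot [ -90.    0. -147.] q6 72.4 F [ 1.1 -0.4  0.5] T [-0.03  0.05  0.02] w 13.8
delta_cm [-0.02 -0.06  0.  ] twist [-0. -0. -0.]
```

```bash
python3 -m pendant '[{"delta_pos":[0,0.03,0],"twist":[0,0,0],"grip":8},{"delta_pos":[0,0.06,0],"twist":[0,0,0],"grip":8},{"delta_pos":[0,0.06,0],"twist":[0,0,0],"grip":8},{"delta_pos":[0,0.06,0],"twist":[0,0,0],"grip":8},{"delta_pos":[0,0.06,0],"twist":[0,0,0],"grip":8}]' 20
python3 -c "
from h import *;go(551,164,25,-147)
p,d=imaging.grab_frame('side')
cv2.imwrite('pics/c11.png',cv2.resize(p[200:320,200:320,::-1],(600,600),interpolation=cv2.INTER_CUBIC))"
```

```text
time_s: 22.25
ee_pos: [550.8, 163.9, 24.3]
ee_rot: [-90.0, 0.0, -147.0]
force: [-2.0, 0.4, 5.1]
gripper_width: 13.4
t 22.25 pos [550.8 163.9  24.3] rot [ -90.    0. -147.] q6 72.4 F [-2.   0.4  5.1] T [-0.18  0.41  0.02] w 13.4
delta_cm [-0.02 -0.07  0.  ] twist [-0. -0. -0.]
```

View pics/c11.png

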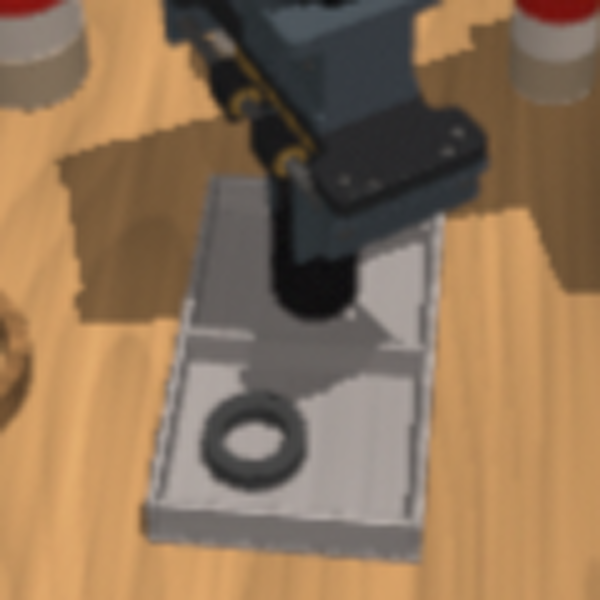

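Floor contact is at the predicted height (5 N). The nut stands upright at crop (315,270) inside the empty half, clear of the divider. Releasing gently.

```bash
python3 -m pendant '[{"delta_pos":[0,-0.03,0],"twist":[0,0,0],"grip":8},{"delta_pos":[0,-0.04,0],"twist":[0,0,0],"grip":14},{"delta_pos":[0,-0.04,0],"twist":[0,0,0],"grip":16},{"delta_pos":[0,-0.04,0],"twist":[0,0,0],"grip":18},{"delta_pos":[0,-0.04,0],"twist":[0,0,0],"grip":22}]' 5
python3 -m pendant '[{"delta_pos":[0,-0.04,0],"twist":[0,0,0],"grip":26},{"delta_pos":[0,-0.04,0],"twist":[0,0,0],"grip":32},{"delta_pos":[0,-0.04,0],"twist":[0,0,0],"grip":40},{"delta_pos":[0,-0.04,0],"twist":[0,0,0],"grip":45},{"delta_pos":[0,-0.04,0],"twist":[0,0,0],"grip":45}]' 5
python3 -c "from h import *;go(551,164,25,-147)"
```

```text
time_s: 22.8
ee_pos: [550.7, 163.9, 23.7]
ee_rot: [-90.0, -0.0, -147.0]
force: [0.2, -0.3, 0.4]
gripper_width: 19.5
time_s: 23.3
ee_pos: [550.8, 163.9, 24.4]
ee_rot: [-90.0, 0.0, -147.0]
force: [0.2, 0.4, 0.1]
gripper_width: 41.1
t 23.3 pos [550.8 163.9  24.4] rot [ -90.    0. -147.] q6 72.4 F [0.2 0.4 0.1] T [-0.01 -0.04 -0.01] w 41.1
delta_cm [-0.02 -0.06  0.  ] twist [-0. -0. -0.]
```

```bash
python3 -m pendant '[{"delta_pos":[0,-0.5,0],"twist":[0,0,0],"grip":45},{"delta_pos":[0,-1.5,0],"twist":[0,0,0],"grip":45},{"delta_pos":[0,-3,0],"twist":[0,0,0],"grip":45},{"delta_pos":[0,-5,0],"twist":[0,0,0],"grip":45},{"delta_pos":[0,-7,0],"twist":[0,0,0],"grip":45}]'
python3 -m pendant '[{"delta_pos":[0,-3,0],"twist":[0,0,0],"grip":45},{"delta_pos":[0,-6,0],"twist":[0,0,0],"grip":45},{"delta_pos":[0,-9,0],"twist":[0,0,0],"grip":45},{"delta_pos":[0,-11,0],"twist":[0,0,0],"grip":45},{"delta_pos":[0,-11,0],"twist":[0,0,0],"grip":45}]'
python3 -c "
from h import *;go(551,164,25,-147)
p,d=imaging.grab_frame('side');X=cloud('side',p,d)
cv2.imwrite('pics/c12.png',cv2.resize(p[120:320,140:340,::-1],(600,600),interpolation=cv2.INTER_CUBIC))
m=(d>0)&(p.max(2)<50)&(abs(X[...,0]-551)<40)&(abs(X[...,1]-164)<40)&(X[...,2]<80);Y=X[m]
print(len(Y),Y.min(0),Y.max(0));t=Y[Y[:,2]>55];print(t.mean(0))"
```

```text
time_s: 23.8
ee_pos: [550.9, 163.9, 95.9]
ee_rot: [-90.0, 0.0, -147.0]
force: [1.3, 0.2, -0.6]
gripper_width: 40.9
time_s: 24.3
ee_pos: [552.7, 164.5, 208.7]
ee_rot: [-89.9, 0.4, -147.0]
force: [-0.7, -0.2, 0.0]
gripper_width: 41.1
t 24.3 pos [552.7 164.5 208.7] rot [ -89.9    0.4 -147. ] q6 72.4 F [-0.7 -0.2  0. ] T [ 0.01 -0.02  0.03] w 41.1
delta_cm [ 0.31 18.37 -0.1 ] twist [-0.1 -0.  -0.4]
362 [531.01563467 140.58886561   2.05572307] [573.37271761 188.19281233  65.90036574]
[549.34258492 168.6748735   61.59290731]
```

View pics/c12.png

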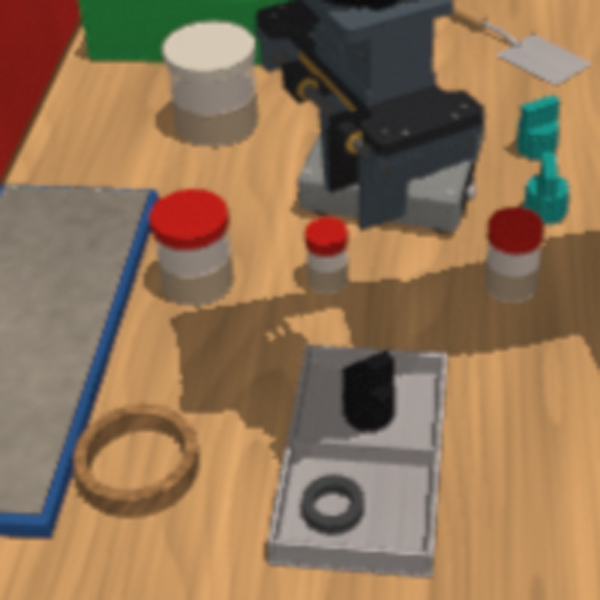

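The nut stands upright at crop (368,392) in the empty compartment with its bar on top (z about 65). The jars, tub, tape and spacer are where they were, and the gripper is well clear. Handing in.

```bash
python3 -c "
from workcell import job,state
print(state()['time_s']);print(job.job_done())"
```

```text
24.35
the job is handed in; nothing more can be done
None
```

I took the black nut off the mill and stood it upright, bar on top, in the empty compartment of the tray. I handed the job in at 24.4 s; it reports no verdict.

- **Unscrewing:** I turned it clockwise through about 178° and followed it up as it rose. It started to rise after roughly 0.6 rad. The measured wrist force stayed under about 8 N, and I did not lift it until it was free.
- **First grasp failed:** The reported TCP lies about 19 mm beyond the real finger ends. The first closing therefore landed on top of the bar, with about 4.6 N downward. I measured the offset by depth, corrected for it, and found no visible effect on the nut.
- **Setting down:** The nut touched the tray floor at about 5 N at the height I expected. The last picture shows it upright in the empty half, with its top at about 65 mm, clear of the divider. The spacer and the other objects in that view look undisturbed, and the gripper is well clear and touching nothing.
- **Not fully checked:**
  - The bare shaft did not stand out in the one picture I took after the nut came off.
  - I did not re-measure the neighbouring objects numerically.
  - The thread load comes only from the wrist readings taken between moves.

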